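# Fit the quarter-turn sensor head to the test chamber

### The job

Take the sensor head with the flat bar grip from its parking stand, push it fully home in the slotted port on top of the test chamber, and lock it with about a quarter turn, either way, so that its grip bar lies across the slot, then let go. Leave the blanking plug with the round knob parked on its stand.

Things in the scene. Friction and masses are not known exactly. Their poses are not given: they have to be found in the camera images.
- head_grip (a point): Middle of the upright grip bar of the 0.4 kg metal sensor head: bar 70 mm long (x), 22 wide (y), 44 tall, on a round flange 100 mm across, 8 thick. This point is 22 mm above the flange's top, 30 above its underside. z up; a half turn changes nothing. It starts parked in a white ring stand 40 mm high, flange on the rim; lift it straight up 30 mm or more to clear it.
- head_foot (a point): Centre of the underside of the same head's foot, 57 mm below head_grip: a cross-bar 64 mm long (x, in line with the grip bar), 16 wide (y), 10 thick, on a stem 16 mm across. From the cross-bar's top to the flange's underside is 17 mm.
- port (a point): Centre of the slot in the test chamber's lid top: fixed box 200 x 200 mm, 70 high, steel lid 10 mm thick, hollow below. Slot 84 mm long (x, marked by two black dashes beyond its ends), 36 wide (y), z up. The cross-bar passes only in line with it; flange on the lid, it is 7 mm under the lid and turns freely: no spring, stop or detent. Fully home, head_grip is 30 mm above this point.
- plug_knob (a point): Middle of the round knob (34 mm across) of the blanking plug, a bystander with the same 100 mm flange, parked on a like ring stand 110 mm or more from the head's. Which stand holds which varies. To be left alone.

How it is judged:
By the outcome, as a careful person would: the job done as asked, in the order asked, and still so for the second after the job is handed in, with the robot touching nothing.
It also fails if it takes over 45 s, if anything falls off the work surface, if the arm or the gripper's body presses on something with over 40 N, if the wrist force passes 120 N, or if a joint passes its speed limit or range.

### The arm

A 6-joint arm with a two-finger parallel gripper is mounted at the origin on the work surface. World frame = base frame: x ahead of the robot, y to its left, z up, the work surface at z = 0. Lengths are in m, angles in rad, forces in N, time in s.
With the tool pointing down it reaches from about 0.35 to 0.85 m from the base axis. Payload 8.1 kg.
Tool frame: the origin (TCP) lies between the finger pads; the fingertips stand 17 mm ahead of it and the grasp point (between the pads) lies 2 mm behind it; x points along the fingers, y is the direction in which the jaws open and shut, and the axes are right-handed (so a half turn about x gives the same grasp; the last joint's range is limited). The gripper opens to 93 mm and grips with 3 to 60 N. Pads are 15 mm wide; open, the fingers measure 128 mm over their backs; the gripper's body (75 mm by 188 mm) begins 65 mm behind the grasp point.
Start: joints at [-0.085, 0.13, 1.488, -0, 1.523, -0.085], TCP at [0.6, 0, 0.236] pointing down, gripper open.
Joint ranges: [-2.96, 2.96], [-0.89, 2.26], [0.02, 2.5], [-1.34, 4.48], [0, 2.73], [-2.66, 2.66]. Speed limits (rad/s): [2.39, 2.39, 2.79, 3.14, 3.14, 3.14].

### API

Orientations are given as a unit quaternion [w, x, y, z].
In Python, from station import manip gives the robot as it stands.
- The arm moves only by the tool drive_tool, never from a script. Its argument "deltas" is a list of rows, each an object of numbers: "rx", "ry", "rz": the turn, a rotation vector about the world's x, y, z in rad; "dx", "dy", "dz": the shift along the world's x, y, z in m; "hand": the finger opening in m, from 0 to 0.093. A call has 1 to 12 rows; each row is the pose to reach, as a shift and turn from the pose measured when the call began; what a row does not reach only later rows make up. A row lasts 1/8 s, in which the tool goes at most 62.5 mm and 10.7 degrees, less where a joint would pass 70% of its speed; a pose out of reach is approached as far as the arm can. A call with a gripper value outside its range is refused whole. The fingers move at their own pace and stop on an object; the grip force is fixed at half the most. Time passes only in rows, so rows that repeat a pose let the fingers close. It gives the time, the measured TCP pose, the force and the opening at its end, in the units of the state.
- manip.get_obs(): the state, without advancing time (a new reading comes with each control period).
- manip.get_image(name): name is "scene" or "side" or "wrist"; returns a dict with "color" (480x640x3 uint8, blue, green, red), "fovy" (degrees; the focal length in pixels is half the picture's height over the tangent of half this angle, whatever the lens; pixels are square), "cx", "cy" (the principal point, pixels), "world_from_camera" (4x4, takes a point from camera to world coordinates). Camera axes: x right, y up, looking along -z (the intrinsics and any distortion apply to the point x, -y, -z); pixel columns grow to the right and rows downward; lengths in m; the calibration is good to about 2 mm. A picture is of the moment at which its call begins. There is no depth.
- manip.job_done(): hands the job in, once; it reports no verdict.
The state is a dict: "t": time; "joints": joint angles; "qd": joint speeds; "joint_efforts": joint torques, N m; "ee_pos": TCP position; "tcp_rot": TCP orientation; "force": force on the tool from outside, world axes, zero at the start; "moment": the same for the moment, N m; "grip_width": finger opening in m.
Only numpy, scipy, OpenCV 4.12 (cv2) and the standard library are available. Lean on these libraries where they do the work, as an engineer would, in place of code of your own. Each camera call takes 0.05 s, during which the arm holds its last target. There are 200 camera calls.

## Working session

There is one attempt and no reset: what is moved stays moved. The work goes in short steps, Python scripts to look and compute and a tool call to move; the robot and the scene stay as the last step left them, time stands still between calls to the robot, and variables do not carry over. Pictures are saved under pics/ and viewed, about 8 in all and at most 12, crops included, and the job is handed in when it is done.

Besides the shell and the picture viewer there is one more tool, called after ">>>" as name(argument=value, ...) on one line, values as JSON. drive_tool: Moves the arm, as the interface text tells. Its arguments: {"type":"object","properties":{"deltas":{"type":"array","items":{"type":"object","properties":{"rx":{"type":"number"},"ry":{"type":"number"},"rz":{"type":"number"},"dx":{"type":"number"},"dy":{"type":"number"},"dz":{"type":"number"},"hand":{"type":"number"}}}}},"required":["deltas"]}

```bash
mkdir -p pics
cat > h.py <<'E'
import numpy as np, cv2, pickle, sys
from station import manip
def snap(name,out):
    d=manip.get_image(name); cv2.imwrite(f'pics/{out}.png',d['color']); pickle.dump(d,open(f'pics/{out}.pkl','wb')); return d
def load(out): return pickle.load(open(f'pics/{out}.pkl','rb'))
def ray(d,u,v):
    f=240/np.tan(np.radians(d['fovy'])/2); T=np.array(d['world_from_camera'])
    r=T[:3,:3]@np.array([(u-d['cx'])/f,-(v-d['cy'])/f,-1]); return T[:3,3],r/np.linalg.norm(r)
def atz(d,u,v,z):
    o,r=ray(d,u,v); return o+r*(z-o[2])/r[2]
def tri(obs):
    A=np.zeros((3,3));b=np.zeros(3)
    for d,u,v in obs:
        o,r=ray(d,u,v);P=np.eye(3)-np.outer(r,r);A+=P;b+=P@o
    p=np.linalg.solve(A,b)
    return p,[float(np.linalg.norm((np.eye(3)-np.outer(r,r))@(p-o))) for o,r in (ray(*x) for x in obs)]
E
python3 - <<'E'
from h import *
for n in ['scene','side','wrist']:
    d=snap(n,n+'0'); print(n,d['fovy'],d['cx'],d['cy'],[k for k in d],np.round(d['world_from_camera'],3).tolist())
a=[cv2.imread(f'pics/{n}0.png') for n in ['scene','side']]
print(manip.get_obs())
E
```

```text
scene 46.46507530125152 319.519244929344 237.6313654225049 ['color', 'fovy', 'cx', 'cy', 'world_from_camera'] [[-0.107, -0.846, 0.522, 1.113], [0.994, -0.1, 0.043, -0.003], [0.016, 0.524, 0.852, 0.971], [0.0, 0.0, 0.0, 1.0]]
side 48.86038082190585 317.4348606514991 235.2112996784754 ['color', 'fovy', 'cx', 'cy', 'world_from_camera'] [[-0.881, 0.329, -0.341, 0.212], [-0.473, -0.594, 0.65, 0.599], [0.011, 0.734, 0.679, 0.726], [0.0, 0.0, 0.0, 1.0]]
wrist 70.23914912906028 321.1096455617785 238.4010030089059 ['color', 'fovy', 'cx', 'cy', 'world_from_camera'] [[1.0, -0.001, 0.002, 0.6], [0.001, 0.965, 0.263, 0.075], [-0.002, -0.263, 0.965, 0.384], [0.0, 0.0, 0.0, 1.0]]
{'t': 0.15, 'joints': array([-8.54045535e-02,  1.31008523e-01,  1.48901115e+00, -3.42182002e-06,
        1.52297374e+00, -8.54174370e-02]), 'qd': array([-0.00087982, -0.00157264, -0.0021874 ,  0.00067366,  0.00023714,
       -0.00153472]), 'joint_efforts': array([ 8.59073725e-05, -5.60473788e+01, -4.92333663e+01,  7.68201635e-02,
        3.05504061e-02, -1.41810942e-04]), 'ee_pos': array([5.99600783e-01, 5.25518000e-05, 2.34825815e-01]), 'tcp_rot': array([ 0.49962513,  0.49967665,  0.50038115, -0.50031658]), 'force': array([ 0.28671097, -0.10091541,  0.05832345]), 'moment': array([-0.04115072, -0.01124177,  0.02418163]), 'grip_width': 0.09319899121621868}
```

View pics/scene0.png

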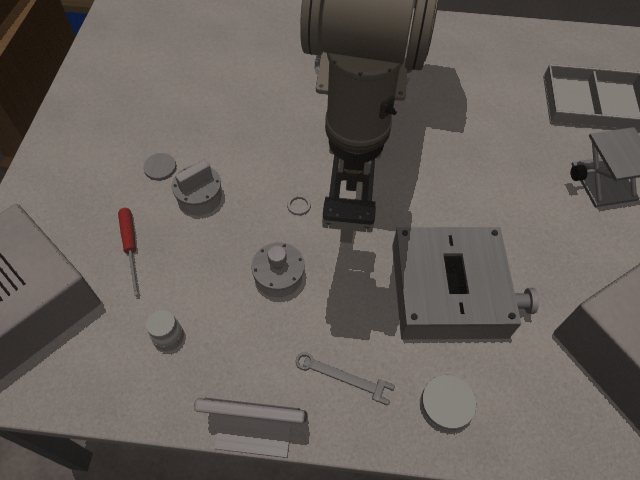

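View pics/side0.png

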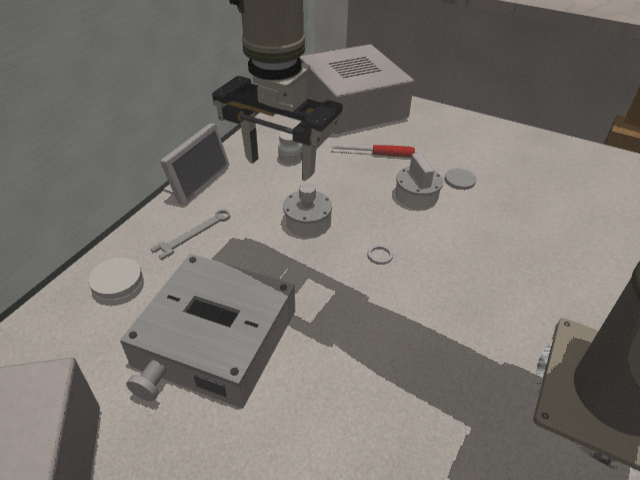

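The scene view shows the head (bar top about (195,175)), the plug with its round knob at (277,255), and the slot at (456,274) with dashes at (451,240) and (462,308). In the side view the slot is at (212,311), with dashes at (174,298) and (251,324), and the head bar is at (421,168). I'll zoom in on these.

Run:
```python
import cv2,numpy as np
def c(n,u,v,w=100,h=75): return cv2.resize(cv2.imread(f'pics/{n}.png')[v:v+h,u:u+w],(400,300),interpolation=cv2.INTER_CUBIC)
im=np.vstack([np.hstack([c('scene0',150,145),c('scene0',406,235)]),np.hstack([c('side0',375,140),c('side0',162,274)])])
cv2.imwrite('pics/crop0.png',cv2.convertScaleAbs(im,alpha=1.4))
```

```text
(no output)
```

View pics/crop0.png

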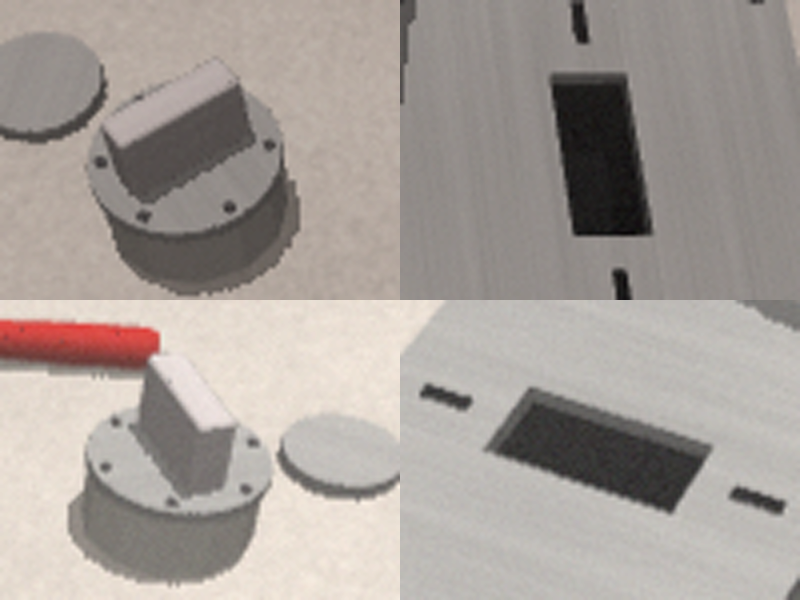

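Run:
```python
from h import *
s=load('scene0');t=load('side0')
def P(n,a,b):
    p,e=tri([(s,a[0]/4+b[0][0],a[1]/4+b[0][1]),(t,a[2]/4+b[1][0],a[3]/4+b[1][1])]); print(n,p.round(4),np.round(e[0],4)); return p
hb=((150,145),(375,140)); sb=((406,235),(162,274))
H=[P('bar',a,hb) for a in [(103,126,150,57),(122,149,175,55),(222,58,208,131),(241,83,236,127)]]
c=np.mean(H,0); d=H[2]+H[3]-H[0]-H[1]; print('bar c',c.round(4),'ang',np.degrees(np.arctan2(d[1],d[0])),np.linalg.norm(d)/2)
S=[P('slot',a,sb) for a in [(152,75,312,145),(226,73,272,213),(252,235,87,150),(174,236,130,90)]]
c=np.mean(S,0); d=S[2]+S[3]-S[0]-S[1]; print('slot c',c.round(4),'ang',np.degrees(np.arctan2(d[1],d[0])),np.linalg.norm(d)/2)
D=[P('dash',a,sb) for a in [(181,22,357,200),(222,285,45,97)]]
d=D[1]-D[0];print(np.mean(D,0),np.degrees(np.arctan2(d[1],d[0])))
T=[P('plugtop',(4*277,4*249,4*307,4*187),((0,0),(0,0)))]
```

```text
bar [ 0.472  -0.339   0.0911] 0.0058
bar [ 0.4674 -0.339   0.0843] 0.0067
bar [ 0.4223 -0.2908  0.0906] 0.0056
bar [ 0.4178 -0.2905  0.0841] 0.0082
bar c [ 0.4449 -0.3148  0.0875] ang 135.7634261360305 0.06934426797071137
slot [0.567  0.1853 0.0693] 0.0018
slot [0.5617 0.22   0.0689] 0.0017
slot [0.6443 0.2293 0.0678] 0.002
slot [0.6489 0.1952 0.067 ] 0.0012
slot c [0.6055 0.2074 0.0683] ang 6.684574799385894 0.08287452321557626
dash [0.5363 0.1993 0.0693] 0.0016
dash [0.6733 0.216  0.071 ] 0.0001
[0.60479984 0.20768466 0.07016344] 6.935361074559898
plugtop [ 0.6112 -0.1193  0.0955] 0.0021
```

>>> drive_tool(deltas=[{"dx": -0.026, "dy": -0.0525, "rz": 0.13}, {"dx": -0.052, "dy": -0.105, "rz": 0.27}, {"dx": -0.078, "dy": -0.158, "rz": 0.4}, {"dx": -0.104, "dy": -0.21, "rz": 0.54}, {"dx": -0.13, "dy": -0.263, "rz": 0.67}, {"dx": -0.155, "dy": -0.315, "rz": 0.8}, {"dx": -0.155, "dy": -0.315, "rz": 0.8}, {"dx": -0.155, "dy": -0.315, "rz": 0.8}])

```text
schema error: expected keys rx, ry, rz, dx, dy, dz, hand
```

Run:
```python
from h import *
d=snap('wrist','w1'); o=manip.get_obs(); print(o['t'],o['ee_pos'],o['tcp_rot'],o['joints'],d['world_from_camera'])
```

```text
0.2 [5.99691364e-01 5.62304145e-05 2.34990377e-01] [ 0.49971099  0.49974556  0.500301   -0.50024216] [-8.53877810e-02  1.30881238e-01  1.48884998e+00  3.84000196e-07
  1.52295204e+00 -8.54120722e-02] [[ 9.99998307e-01 -1.03506373e-03  1.52129259e-03  6.00256915e-01]
 [ 5.98412843e-04  9.64778535e-01  2.63062770e-01  7.45653619e-02]
 [-1.73999717e-03 -2.63061414e-01  9.64777521e-01  3.83824321e-01]
 [ 0.00000000e+00  0.00000000e+00  0.00000000e+00  1.00000000e+00]]
```

View pics/w1.png

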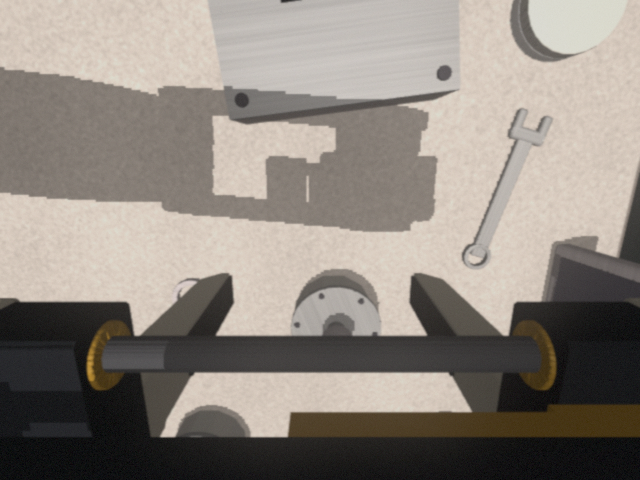

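The call was refused (every key is required), so nothing moved. The picture shows that the spot under the TCP is hidden by the gripper, so I'll stop about 85 mm short of the head to look.

>>> drive_tool(deltas=[{"dx": -0.016, "dy": -0.06, "dz": 0, "rx": 0, "ry": 0, "rz": 0.13, "hand": 0.093}, {"dx": -0.032, "dy": -0.12, "dz": 0, "rx": 0, "ry": 0, "rz": 0.27, "hand": 0.093}, {"dx": -0.048, "dy": -0.18, "dz": 0, "rx": 0, "ry": 0, "rz": 0.4, "hand": 0.093}, {"dx": -0.064, "dy": -0.24, "dz": 0, "rx": 0, "ry": 0, "rz": 0.54, "hand": 0.093}, {"dx": -0.08, "dy": -0.3, "dz": 0, "rx": 0, "ry": 0, "rz": 0.67, "hand": 0.093}, {"dx": -0.095, "dy": -0.375, "dz": 0, "rx": 0, "ry": 0, "rz": 0.8, "hand": 0.093}, {"dx": -0.095, "dy": -0.375, "dz": 0, "rx": 0, "ry": 0, "rz": 0.8, "hand": 0.093}, {"dx": -0.095, "dy": -0.375, "dz": 0, "rx": 0, "ry": 0, "rz": 0.8, "hand": 0.093}, {"dx": -0.095, "dy": -0.375, "dz": 0, "rx": 0, "ry": 0, "rz": 0.8, "hand": 0.093}])

```text
t: 1.32
ee_pos: [0.5052, -0.3734, 0.2348]
tcp_rot: [0.655, 0.266, 0.656, -0.266]
force: [0.7, 0.8, -0.8]
grip_width: 0.093
```

Run:
```python
from h import *
d=snap('wrist','w2'); o=manip.get_obs(); print(o['t'],o['ee_pos'],o['tcp_rot'],o['joints'],d['world_from_camera'])
```

```text
1.375 [ 0.50538311 -0.37326869  0.23500019] [ 0.65519128  0.2652068   0.65562504 -0.26560412] [-7.17316984e-01  2.07090994e-01  1.40402436e+00 -7.31960194e-04
  1.53087370e+00 -1.51855675e+00] [[ 0.69591043 -0.69335095 -0.18701106  0.4537507 ]
 [ 0.71812662  0.67128735  0.18348695 -0.32093715]
 [-0.00168269 -0.2619881   0.96506964  0.38388631]
 [ 0.          0.          0.          1.        ]]
```

View pics/w2.png

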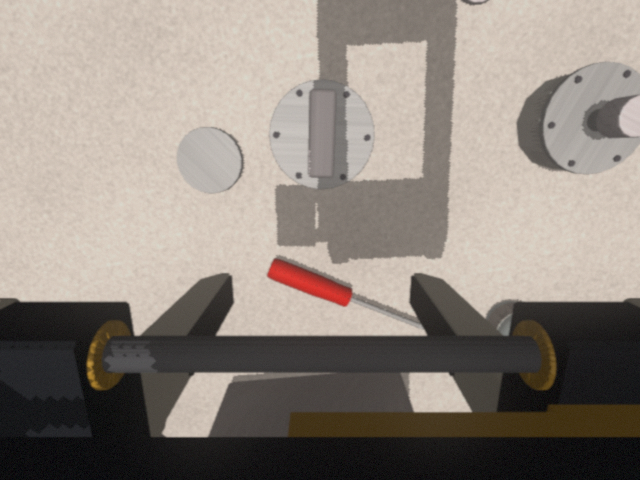

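Here the bar top runs from (323,90) to (321,177). The flange centre is about (322,134), and the bar is nearly in line with the image vertical.

Run:
```python
from h import *
s=load('scene0');t=load('side0');w=load('w2')
A=[(s,150+112/4,145+137/4),(t,375+162/4,140+56/4)]; B=[(s,150+231/4,145+70/4),(t,375+222/4,140+129/4)]
wa,wb=(321,177),(323,90)
a,e=tri(A+[(w,*wa)]);b,f=tri(B+[(w,*wb)]);print(a.round(4),b.round(4),np.round(e+f,4),((a+b)/2).round(4))
for z in(.085,.092):
    p,q=atz(w,*wa,z),atz(w,*wb,z);d=q-p;print(z,(p+q)/2,np.linalg.norm(d),np.degrees(np.arctan2(d[1],d[0])))
# flange rim left/right extents -> centre at z=.048
print((atz(w,270,134,.048)+atz(w,374,134,.048))/2, (atz(w,322,79,.048)+atz(w,322,188,.048))/2)
R=np.array(w['world_from_camera'])[:3,:3]
o=manip.get_obs();from scipy.spatial.transform import Rotation as Ro
q=o['tcp_rot'];m=Ro.from_quat([*q[1:],q[0]]).as_matrix();print(m.round(4),np.degrees(np.arctan2(m[1,1],m[0,1])),o['ee_pos'])
```

```text
[ 0.4706 -0.3391  0.0881] [ 0.4213 -0.2904  0.0879] [0.0005 0.001  0.0013 0.0005 0.0023 0.0021] [ 0.446  -0.3148  0.088 ]
0.085 [ 0.44758148 -0.31465678  0.085     ] 0.06978935670752064 134.5623023727679
0.092 [ 0.44772596 -0.31480387  0.092     ] 0.06815487067543623 134.56230237276787
[ 0.446254   -0.31330856  0.048     ] [ 0.44735204 -0.31435445  0.048     ]
[[-8.000e-04  6.958e-01  7.182e-01]
 [-3.000e-04  7.182e-01 -6.958e-01]
 [-1.000e+00 -8.000e-04 -4.000e-04]] 45.90934665282105 [ 0.50538311 -0.37326869  0.23500019]
```

>>> drive_tool(deltas=[{"dx": -0.03, "dy": 0.03, "dz": 0, "rx": 0, "ry": 0, "rz": -0.01, "hand": 0.093}, {"dx": -0.0585, "dy": 0.0585, "dz": -0.02, "rx": 0, "ry": 0, "rz": -0.01, "hand": 0.093}, {"dx": -0.0585, "dy": 0.0585, "dz": -0.06, "rx": 0, "ry": 0, "rz": -0.01, "hand": 0.093}, {"dx": -0.0585, "dy": 0.0585, "dz": -0.1, "rx": 0, "ry": 0, "rz": -0.01, "hand": 0.093}, {"dx": -0.0585, "dy": 0.0585, "dz": -0.14, "rx": 0, "ry": 0, "rz": -0.01, "hand": 0.093}, {"dx": -0.0585, "dy": 0.0585, "dz": -0.161, "rx": 0, "ry": 0, "rz": -0.01, "hand": 0.093}, {"dx": -0.0585, "dy": 0.0585, "dz": -0.161, "rx": 0, "ry": 0, "rz": -0.01, "hand": 0.093}, {"dx": -0.0585, "dy": 0.0585, "dz": -0.161, "rx": 0, "ry": 0, "rz": -0.01, "hand": 0.093}])

```text
t: 2.38
ee_pos: [0.4479, -0.3146, 0.0753]
tcp_rot: [0.655, 0.268, 0.654, -0.269]
force: [-1.0, -0.9, 0.2]
grip_width: 0.0931
```

>>> drive_tool(deltas=[{"dx": 0, "dy": 0, "dz": 0, "rx": 0, "ry": 0, "rz": 0, "hand": 0.03}, {"dx": 0, "dy": 0, "dz": 0, "rx": 0, "ry": 0, "rz": 0, "hand": 0.015}, {"dx": 0, "dy": 0, "dz": 0, "rx": 0, "ry": 0, "rz": 0, "hand": 0.01}, {"dx": 0, "dy": 0, "dz": 0, "rx": 0, "ry": 0, "rz": 0, "hand": 0.01}, {"dx": 0, "dy": 0, "dz": 0, "rx": 0, "ry": 0, "rz": 0, "hand": 0.01}, {"dx": 0, "dy": 0, "dz": 0, "rx": 0, "ry": 0, "rz": 0, "hand": 0.01}, {"dx": 0, "dy": 0, "dz": 0, "rx": 0, "ry": 0, "rz": 0, "hand": 0.01}, {"dx": 0, "dy": 0, "dz": 0, "rx": 0, "ry": 0, "rz": 0, "hand": 0.01}])

```text
t: 3.38
ee_pos: [0.4478, -0.3147, 0.0753]
tcp_rot: [0.655, 0.268, 0.654, -0.269]
force: [-1.4, -1.0, 0.3]
grip_width: 0.0216
```

>>> drive_tool(deltas=[{"dx": 0, "dy": 0, "dz": 0.03, "rx": 0, "ry": 0, "rz": 0, "hand": 0.01}, {"dx": 0, "dy": 0, "dz": 0.07, "rx": 0, "ry": 0, "rz": 0, "hand": 0.01}, {"dx": 0, "dy": 0, "dz": 0.11, "rx": 0, "ry": 0, "rz": 0, "hand": 0.01}, {"dx": 0, "dy": 0, "dz": 0.13, "rx": 0, "ry": 0, "rz": 0, "hand": 0.01}, {"dx": 0, "dy": 0, "dz": 0.13, "rx": 0, "ry": 0, "rz": 0, "hand": 0.01}])

```text
t: 4.0
ee_pos: [0.4483, -0.3152, 0.2063]
tcp_rot: [0.655, 0.268, 0.653, -0.269]
force: [0.9, -0.1, -3.6]
grip_width: 0.0218
```

>>> drive_tool(deltas=[{"dx": 0.008, "dy": 0.025, "dz": 0, "rx": 0, "ry": 0, "rz": 0.05, "hand": 0.01}, {"dx": 0.024, "dy": 0.08, "dz": 0, "rx": 0, "ry": 0, "rz": 0.15, "hand": 0.01}, {"dx": 0.04, "dy": 0.135, "dz": 0, "rx": 0, "ry": 0, "rz": 0.25, "hand": 0.01}, {"dx": 0.057, "dy": 0.19, "dz": 0, "rx": 0, "ry": 0, "rz": 0.35, "hand": 0.01}, {"dx": 0.074, "dy": 0.245, "dz": 0, "rx": 0, "ry": 0, "rz": 0.45, "hand": 0.01}, {"dx": 0.09, "dy": 0.3, "dz": 0, "rx": 0, "ry": 0, "rz": 0.55, "hand": 0.01}, {"dx": 0.107, "dy": 0.355, "dz": 0, "rx": 0, "ry": 0, "rz": 0.65, "hand": 0.01}, {"dx": 0.123, "dy": 0.41, "dz": 0, "rx": 0, "ry": 0, "rz": 0.75, "hand": 0.01}, {"dx": 0.14, "dy": 0.465, "dz": 0, "rx": 0, "ry": 0, "rz": 0.83, "hand": 0.01}, {"dx": 0.151, "dy": 0.505, "dz": 0, "rx": 0, "ry": 0, "rz": 0.88, "hand": 0.01}, {"dx": 0.157, "dy": 0.522, "dz": 0, "rx": 0, "ry": 0, "rz": 0.9, "hand": 0.01}, {"dx": 0.157, "dy": 0.522, "dz": 0, "rx": 0, "ry": 0, "rz": 0.9, "hand": 0.01}])

```text
t: 5.5
ee_pos: [0.6045, 0.2073, 0.2038]
tcp_rot: [0.706, -0.044, 0.706, 0.043]
force: [0.9, -0.5, -3.2]
grip_width: 0.0216
```

>>> drive_tool(deltas=[{"dx": 0, "dy": 0, "dz": -0.02, "rx": 0, "ry": 0, "rz": 0, "hand": 0.01}, {"dx": 0, "dy": 0, "dz": -0.045, "rx": 0, "ry": 0, "rz": 0, "hand": 0.01}, {"dx": 0, "dy": 0, "dz": -0.045, "rx": 0, "ry": 0, "rz": 0, "hand": 0.01}])

```text
t: 5.88
ee_pos: [0.6019, 0.2051, 0.1543]
tcp_rot: [0.703, -0.044, 0.708, 0.042]
force: [-0.1, -0.9, -3.6]
grip_width: 0.0217
```

Run:
```python
from h import *
a=snap('scene','s3')['color'];b=snap('side','t3')['color']; o=manip.get_obs(); print(o)
def c(i,u,v,w=160,h=240): return cv2.resize(i[v:v+h,u:u+w],(400,600),interpolation=cv2.INTER_CUBIC)
cv2.imwrite('pics/crop3.png',cv2.convertScaleAbs(np.hstack([c(a,380,130),c(b,130,130)]),alpha=1.4))
```

```text
{'t': 5.975, 'joints': array([ 2.49269519e-01,  2.79174914e-01,  1.46139356e+00, -1.45678316e-03,
        1.40230018e+00, -1.44248353e+00]), 'qd': array([ 6.47302761e-03, -1.65929392e-02, -3.45921666e-02,  2.04121523e-03,
        3.61125211e-05,  1.68832574e-03]), 'joint_efforts': array([-2.32259411e-02, -6.22456884e+01, -4.76626325e+01, -2.22344755e-02,
        1.17461616e-01, -7.50575527e-04]), 'ee_pos': array([0.6041175 , 0.20608527, 0.15823764]), 'tcp_rot': array([ 0.7054606 , -0.04340846,  0.70615627,  0.04224177]), 'force': array([-0.21010568, -0.59036533, -2.34170138]), 'moment': array([ 0.09808671, -0.04396419, -0.08393754]), 'grip_width': 0.021577688238302715}
```

View pics/crop3.png

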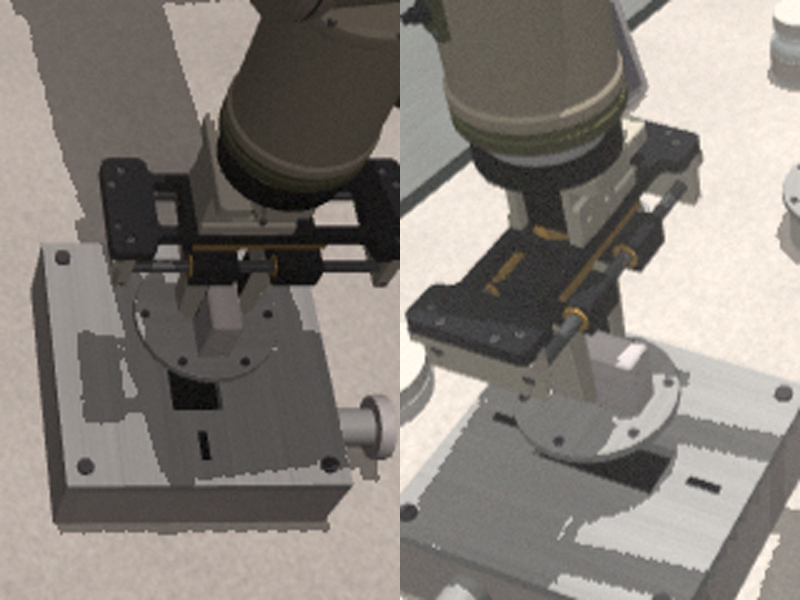

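The head is above the slot, with its bar in line with the dashes (bar 6.95°, slot 6.7–6.9°). I'll lower it now.

>>> drive_tool(deltas=[{"dx": 0.0005, "dy": 0.0015, "dz": -0.012, "rx": 0, "ry": 0, "rz": 0, "hand": 0.01}, {"dx": 0.0005, "dy": 0.0015, "dz": -0.024, "rx": 0, "ry": 0, "rz": 0, "hand": 0.01}, {"dx": 0.0005, "dy": 0.0015, "dz": -0.036, "rx": 0, "ry": 0, "rz": 0, "hand": 0.01}, {"dx": 0.0005, "dy": 0.0015, "dz": -0.047, "rx": 0, "ry": 0, "rz": 0, "hand": 0.01}, {"dx": 0.0005, "dy": 0.0015, "dz": -0.047, "rx": 0, "ry": 0, "rz": 0, "hand": 0.01}, {"dx": 0.0005, "dy": 0.0015, "dz": -0.047, "rx": 0, "ry": 0, "rz": 0, "hand": 0.01}])

```text
t: 6.72
ee_pos: [0.6048, 0.2077, 0.1115]
tcp_rot: [0.706, -0.043, 0.706, 0.042]
force: [-0.1, 0.2, -3.1]
grip_width: 0.022
```

>>> drive_tool(deltas=[{"dx": 0, "dy": 0, "dz": -0.003, "rx": 0, "ry": 0, "rz": 0, "hand": 0.01}, {"dx": 0, "dy": 0, "dz": -0.005, "rx": 0, "ry": 0, "rz": 0, "hand": 0.01}, {"dx": 0, "dy": 0, "dz": -0.006, "rx": 0, "ry": 0, "rz": 0, "hand": 0.01}, {"dx": 0, "dy": 0, "dz": -0.007, "rx": 0, "ry": 0, "rz": 0, "hand": 0.01}, {"dx": 0, "dy": 0, "dz": -0.007, "rx": 0, "ry": 0, "rz": 0, "hand": 0.01}])

```text
t: 7.35
ee_pos: [0.6049, 0.2077, 0.1053]
tcp_rot: [0.706, -0.043, 0.706, 0.042]
force: [-4.7, -1.8, 4.4]
grip_width: 0.0218
```

Contact came at the expected height (0.1053, against 0.105 predicted). Next is the quarter turn.

>>> drive_tool(deltas=[{"dx": 0, "dy": 0, "dz": 0, "rx": 0, "ry": 0, "rz": -0.1, "hand": 0.01}, {"dx": 0, "dy": 0, "dz": 0, "rx": 0, "ry": 0, "rz": -0.25, "hand": 0.01}, {"dx": 0, "dy": 0, "dz": 0, "rx": 0, "ry": 0, "rz": -0.4, "hand": 0.01}, {"dx": 0, "dy": 0, "dz": 0, "rx": 0, "ry": 0, "rz": -0.55, "hand": 0.01}, {"dx": 0, "dy": 0, "dz": 0, "rx": 0, "ry": 0, "rz": -0.7, "hand": 0.01}, {"dx": 0, "dy": 0, "dz": 0, "rx": 0, "ry": 0, "rz": -0.85, "hand": 0.01}, {"dx": 0, "dy": 0, "dz": 0, "rx": 0, "ry": 0, "rz": -1.0, "hand": 0.01}, {"dx": 0, "dy": 0, "dz": 0, "rx": 0, "ry": 0, "rz": -1.15, "hand": 0.01}, {"dx": 0, "dy": 0, "dz": 0, "rx": 0, "ry": 0, "rz": -1.3, "hand": 0.01}, {"dx": 0, "dy": 0, "dz": 0, "rx": 0, "ry": 0, "rz": -1.45, "hand": 0.01}, {"dx": 0, "dy": 0, "dz": 0, "rx": 0, "ry": 0, "rz": -1.571, "hand": 0.01}, {"dx": 0, "dy": 0, "dz": 0, "rx": 0, "ry": 0, "rz": -1.571, "hand": 0.01}])

```text
t: 8.85
ee_pos: [0.6051, 0.2076, 0.1054]
tcp_rot: [0.529, 0.468, 0.53, -0.469]
force: [-0.7, -0.7, -1.9]
grip_width: 0.0219
```

Run:
```python
from h import *
from scipy.spatial.transform import Rotation as Ro
o=manip.get_obs();q=o['tcp_rot'];m=Ro.from_quat([*q[1:],q[0]]).as_matrix();print(np.degrees(np.arctan2(m[1,1],m[0,1])),o['ee_pos'],o['force'],o['moment'],o['grip_width'])
```

```text
6.981890335979434 [0.60507637 0.20759745 0.10540208] [-0.69763767 -0.70127662 -1.90036718] [-0.21111952 -0.01746402  0.00601435] 0.02188942374210823
```

Turned 90°. A light press to make sure it is seated, then open the fingers and retreat straight up.

>>> drive_tool(deltas=[{"dx": 0, "dy": 0, "dz": -0.001, "rx": 0, "ry": 0, "rz": 0, "hand": 0.01}, {"dx": 0, "dy": 0, "dz": -0.001, "rx": 0, "ry": 0, "rz": 0, "hand": 0.01}, {"dx": 0, "dy": 0, "dz": -0.001, "rx": 0, "ry": 0, "rz": 0, "hand": 0.06}, {"dx": 0, "dy": 0, "dz": 0, "rx": 0, "ry": 0, "rz": 0, "hand": 0.06}, {"dx": 0, "dy": 0, "dz": 0, "rx": 0, "ry": 0, "rz": 0, "hand": 0.06}, {"dx": 0, "dy": 0, "dz": 0, "rx": 0, "ry": 0, "rz": 0, "hand": 0.06}, {"dx": 0, "dy": 0, "dz": 0, "rx": 0, "ry": 0, "rz": 0, "hand": 0.06}])

```text
t: 9.72
ee_pos: [0.605, 0.2076, 0.1053]
tcp_rot: [0.529, 0.468, 0.53, -0.469]
force: [0.1, -0.4, 0.3]
grip_width: 0.0597
```

>>> drive_tool(deltas=[{"dx": 0, "dy": 0, "dz": 0.02, "rx": 0, "ry": 0, "rz": 0, "hand": 0.06}, {"dx": 0, "dy": 0, "dz": 0.05, "rx": 0, "ry": 0, "rz": 0, "hand": 0.06}, {"dx": 0, "dy": 0, "dz": 0.09, "rx": 0, "ry": 0, "rz": 0, "hand": 0.06}, {"dx": -0.04, "dy": -0.04, "dz": 0.13, "rx": 0, "ry": 0, "rz": 0, "hand": 0.06}, {"dx": -0.08, "dy": -0.08, "dz": 0.16, "rx": 0, "ry": 0, "rz": 0, "hand": 0.06}, {"dx": -0.1, "dy": -0.1, "dz": 0.16, "rx": 0, "ry": 0, "rz": 0, "hand": 0.06}, {"dx": -0.1, "dy": -0.1, "dz": 0.16, "rx": 0, "ry": 0, "rz": 0, "hand": 0.06}])

```text
t: 10.6
ee_pos: [0.5048, 0.1064, 0.2683]
tcp_rot: [0.53, 0.47, 0.528, -0.468]
force: [0.2, -0.4, 0.2]
grip_width: 0.0597
```

Run:
```python
from h import *
a=snap('scene','s4')['color'];b=snap('side','t4')['color']; o=manip.get_obs(); print(o['t'],o['force'])
def c(i,u,v,w=160,h=120): return cv2.resize(i[v:v+h,u:u+w],(400,300),interpolation=cv2.INTER_CUBIC)
cv2.imwrite('pics/crop4.png',cv2.convertScaleAbs(np.vstack([np.hstack([c(a,380,220),c(b,130,250)]),cv2.resize(np.hstack([a,b]),(800,300))]),alpha=1.4))
```

```text
10.7 [0.06456718 0.24614007 0.08643547]
```

View pics/crop4.png

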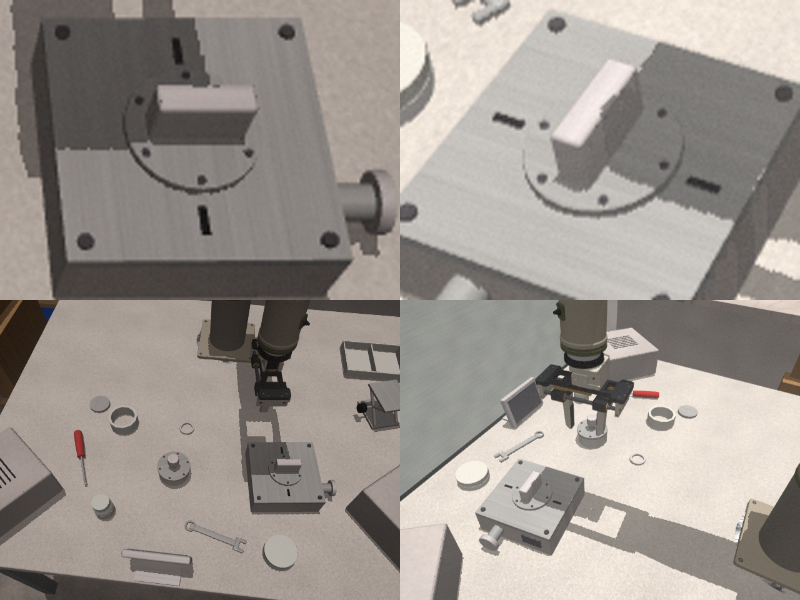

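The picture shows the flange flat on the lid, with the grip bar lying across the line of the dashes. The plug is still on its stand and the gripper is clear.

```bash
python3 -c "
from station import manip
print(manip.job_done())"
```

```text
the job is handed in; nothing more can be done
None
```

The sensor head is in the slotted port, turned a quarter turn so its grip bar lies across the slot, and released. I handed the job in after about 10.7 s on the robot's clock.

- **Seating:** the flange met the lid with the TCP at a height of 0.105 m, as predicted. The force readings stayed under about 7 N. The last pictures show the flange flat on the lid.
- **Lock:** the measured turn was 90° (the jaw went from 97° to 7°, with the slot at about 7°). In both camera views the bar lies across the line of the two dashes.
- **Release and bystander:** the gripper is clear, with force near zero. The blanking plug is still on its stand and was not touched.

Two checks did not go cleanly:
- **Bar height:** my measurement of the parked bar's top came out about 4 mm lower than the height implied by the text (0.088 m against 0.092 m). I chose a grasp height that suited both.
- **Refused call:** the first move call was refused for missing keys, and nothing moved.

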